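Set the length stop of a pipe jig and slide the pipe up to it

TASK

Push the blue sliding stop along the rail of the pipe cutting jig until it clicks into the notch marked by the red tag, then push the copper pipe along its channel until its end rests against the stop, leaving the stop in its notch. Use the fingertips only to push: the pipe must not be lifted out of its channel, and the other things on the worktop must be left where they are.

Things in the scene. Friction and masses are not known exactly. Their poses are not given: they have to be found in the camera images.
- stop (a joint): Position (m) of the blue stop along the jig's y, 0 to 0.19, growing to the robot's left. Friction about 1.5 N. Notches at 0.030, 0.095 and 0.160: from about 5 mm before one a sprung ball drops in (the pushing force dips to nothing) and centres the stop over the last 2 mm or so; pushing it out takes 8 to 18 N. It starts between the first two notches; the way to the third leads through the second.
- stop_line (a point): Middle of the white line across the stop's top, 62 mm above the worktop; axes as the jig's. The stop is a block 96 mm wide (x), 90 mm long (y), from 22 to 62 mm above the worktop (a 28 mm wide tongue under its middle goes lower): too big to grip. Its flat end faces lie 45 mm either side of the line along y. In a notch, the line is level with that notch's tag along y.
- stop_face (a point): Centre of the stop's end face on the pipe's side (the jig's -y side), at the height of the pipe's axis, 26 mm above the worktop; the pipe's front end must come to rest here.
- red_tag: Red plastic tag, 24 x 20 x 6 mm, flat on the far (+x) edge of the jig beside one of the notches, its centre in line with it along y; origin at the centre of its underside, axes as the jig's. A yellow and a green tag of the same size mark the other two notches; which is which varies.
- jig: Fixed aluminium base 160 (x) x 600 (y) x 12 mm, origin at the centre of its underside, yaw within 0.2 rad. Along its middle (x = 0), over all its length, runs a 30 mm wide channel, floor at z = 12 mm; its walls and rails (out to x = +-44 mm) rise to z = 20 mm. Grey saw guides at x = +-64 mm, y = -18 mm, 24 x 35 mm, reach z = 44 mm. Apart from tags, stop and pipe nothing else stands on it.
- pipe_center (a point): Centre of the copper pipe, 28 mm in diameter and 180 mm long, about 0.13 kg, lying loose in the channel along the jig's y; its axis is 26 mm above the worktop, its top 40 mm. It starts on the -y side of the stop, at least 60 mm away from it, and slides with about 1 N.
- pipe_front (a point): Centre of the pipe's end nearest the stop, 90 mm from the pipe's centre towards the jig's +y.
- pipe: The same pipe; origin at its centre, y along the pipe (it may roll).
- spanner: steel spanner, 190 mm long, lying flat between the robot and the jig
- torch: blue plastic torch, 155 mm long, 48 mm at its head, lying beyond the jig
- bowl: white ceramic bowl of radiator caps, 150 mm across, 55 mm high, at the back left
- tape: yellow tape measure, 62 x 34 x 62 mm, standing beyond the jig's left end
- valve: brass radiator valve with a white head, 38 mm across, 78 mm high, standing between the robot and the jig
- driver: screwdriver lying beyond the jig, left of the torch

How it is judged (in metres and radians):
On the way, in this order (a step that is already met when the one before it is completed fails the run):
1. the stop sits in the notch of the red tag (y of stop_line in the frame of red_tag between -0.003 and 0.003 m and velocity of joint stop between -0.01 and 0.01 m/s), for 0.2 s.
2. the pipe's end rests against the stop in that notch (all of step 1 and distance between pipe_front and stop_face below 0.005 m and height (world z) of pipe_center below 0.031 m and linear speed of pipe below 0.01 m/s), for 0.2 s.
At the end, for the whole second after the job is handed in: the white line on the stop is within 3 mm of the red tag's centre along the rail, the front end of the pipe is within 5 mm of the stop's face, the pipe lies down in its channel, and both are at rest (all of step 2); the robot touches nothing.
It fails at once if the pipe is lifted (its centre more than 14 mm above where it lies) (height (world z) of pipe_center above 0.04 m).
It fails at once if the spanner, torch, bowl, tape measure, valve or screwdriver is moved more than 20 mm (distance of any of spanner, torch, bowl, tape, valve, driver from where it was at the start of the episode above 0.02 m).
It also fails if it takes over 64 s, if anything falls off the work surface, if the arm or the gripper's body presses on something with over 40 N, if the wrist force passes 120 N, or if a joint passes its speed limit or range.

ROBOT

A 7-joint arm with a two-finger parallel gripper is mounted at the origin on the work surface. World frame = base frame: x ahead of the robot, y to its left, z up, the work surface at z = 0. Lengths are in mm, angles in rad, forces in N, time in s.
With the tool pointing down it reaches from about 350 to 900 mm from the base axis. Payload 8.1 kg.
Tool frame: the origin (TCP) lies at the very end of the fingers, on their centre line; the grasp point (between the pads) lies 19 mm behind it (robot.grip_point_offset is the distance from the TCP to the grasp point, in mm); z points along the fingers, y is the direction in which the jaws open and shut (so a half turn about z gives the same grasp; the last joint's range is limited). The gripper opens to 85 mm and grips with 20 to 120 N. Pads are 22 mm wide; open, the fingers measure 114 mm over their backs; the gripper's body (76 mm by 85 mm) begins 54 mm behind the grasp point. The pads swing forward as they close: fully open they stand 13 mm farther back than shut.
Start: joints at [1.04, 0.434, 0.025, 1.573, -0.012, 1.134, -0.075], TCP at [259.273, -568.7, 210.323] pointing down, gripper open.
Joint ranges: [-2.62, 2.62], [-0.44, 2.09], [-1.27, 1.32], [0.08, 2.57], [-1.32, 4.46], [0.12, 2], [-2.74, 2.74]. Speed limits (rad/s): [2.22, 2.22, 3.01, 3.01, 3.14, 3.14, 3.14].

INTERFACE

Orientations are given as a unit quaternion [x, y, z, w].
In Python, from plant import read_state, optics, robot gives the robot as it stands.
- The arm moves only by the shell command python3 -m pendant 'ROWS' [FORCE]. ROWS is text: rows parted by semicolons, each of 5 numbers parted by spaces: the shift along the tool's x, y, z in mm, then the turn about the tool's z in rad, then the closure, from 0 (fully open) to 1 (shut). A call has 1 to 5 rows; each row is the pose to reach, as a shift and turn from the pose measured when the call began, along the tool's axes at that moment; what a row does not reach only later rows make up. A row lasts 1/12 s, in which the tool goes at most 41.7 mm and 7.16 degrees, less where a joint would pass 70% of its speed; a pose out of reach is approached as far as the arm can. A call with a gripper value outside its range is refused whole. The fingers move at their own pace and stop on an object; FORCE is the grip in N (left out, the last holds). Time passes only in rows, so rows that repeat a pose let the fingers close. It gives the time, the measured TCP pose, the force and the opening at its end, in the units of the state.
- read_state(): the state, without advancing time (a new reading comes with each control period).
- optics.get_image(name): name is "side" or "top"; returns a dict with "color" (400x640x3 uint8, blue, green, red), "range_z" (400x640 float32, mm along the optical axis (not along the pixel's ray), 0 where there is no reading), "camera_matrix" (3x3 intrinsics, pixels), "k1" (the pictures are not rectified: a ray, as slopes to the right and down, at radius r is drawn at 1 + k1 r^2 times it, then the intrinsics apply), "R" (3x3) and "t" (3): a world point X has camera coordinates R X + t. Camera axes: x right, y down, z forward; pixel columns grow to the right and rows downward; lengths in mm; the calibration is good to about 2 mm. A picture is of the moment at which its call begins.
- robot.close_job(): hands the job in, once; it reports no verdict.
The state is a dict: "time": time; "joints": joint angles; "qvel": joint speeds; "joint_torque": joint torques, N m; "position": TCP position; "eef_rot": TCP orientation; "contact_force": force on the tool from outside, world axes, zero at the start; "ft_torque": the same for the moment, N m; "grip_width": finger opening in mm.
Only numpy, scipy, OpenCV 4.12 (cv2) and the standard library are available. Lean on these libraries where they do the work, as an engineer would, in place of code of your own. Each camera call takes 0.05 s, during which the arm holds its last target. There are 200 camera calls.

## Working session

There is one attempt and no reset: what is moved stays moved. The work goes in short steps, Python scripts to look and compute and a shell command to move; the robot and the scene stay as the last step left them, time stands still between calls to the robot, and variables do not carry over. Pictures are saved under pics/ and viewed, about 8 in all and at most 12, crops included, and the job is handed in when it is done.

```bash
ls; mkdir -p pics; cat > h.py <<'E'
import numpy as np, cv2
from plant import read_state, optics, robot
def ray(im,px):
    K=np.array(im["camera_matrix"]);k1=im["k1"]
    px=np.atleast_2d(px).astype(float)
    d=np.c_[(px[:,0]-K[0,2])/K[0,0],(px[:,1]-K[1,2])/K[1,1]]
    u=d.copy()
    for _ in range(20): u=d/(1+k1*(u**2).sum(1,keepdims=True))
    R=np.array(im["R"]);t=np.array(im["t"])
    return -R.T@t, np.c_[u,np.ones(len(u))]@R
def onplane(im,px,z):
    c,d=ray(im,px); return c+d*((z-c[2])/d[:,2])[:,None]
def cloud(im):
    h,w=im["range_z"].shape
    vv,uu=np.mgrid[:h,:w]
    c,d=ray(im,np.c_[uu.ravel(),vv.ravel()])
    return (c+d*im["range_z"].reshape(-1,1)).reshape(h,w,3)
E
python3 - <<'E'
from h import *
import pickle
s=read_state();print(s)
ims={n:optics.get_image(n) for n in("side","top")}
pickle.dump(ims,open("ims0.pkl","wb"))
for n in ims: cv2.imwrite(f"pics/{n}0.png",ims[n]["color"]);print(n,ims[n]["camera_matrix"],ims[n]["k1"],-np.array(ims[n]["R"]).T@ims[n]["t"])
E
```

```text
pics
{'time': 0.0, 'joints': array([ 1.04041644,  0.43522946,  0.02497155,  1.5740942 , -0.01160274,
        1.13400622, -0.07510819]), 'qvel': array([-0.00155482, -0.00019048, -0.00044555,  0.00089038, -0.00044776,
       -0.00086647,  0.00240681]), 'joint_torque': array([-1.13057481e-04, -6.70468712e+01,  1.02523640e+00, -3.16202545e+01,
        1.55501836e-02,  1.26029275e-02,  3.54404472e-05]), 'position': array([ 259.00506176, -568.21275904,  209.5230831 ]), 'eef_rot': array([ 9.77220572e-01,  2.12224694e-01, -2.37387046e-04, -7.59879799e-04]), 'contact_force': array([ 0.22376247,  0.79233048, -0.32945473]), 'ft_torque': array([-0.04145986,  0.00532615, -0.01310814]), 'grip_width': 85.42809696883391}
side [[487.50476284   0.         329.10929263]
 [  0.         487.50476284 191.63044951]
 [  0.           0.           1.        ]] -0.12025881855018299 [327.0923351  901.00035319 887.57085642]
top [[453.40048915   0.         318.64984196]
 [  0.         453.40048915 199.87568063]
 [  0.           0.           1.        ]] -0.02330417173209067 [ 398.61106894  188.86467168 1050.60647154]
```

View pics/top0.png

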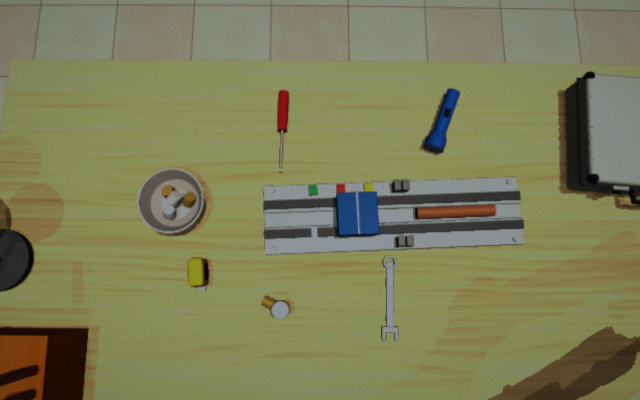

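View pics/side0.png

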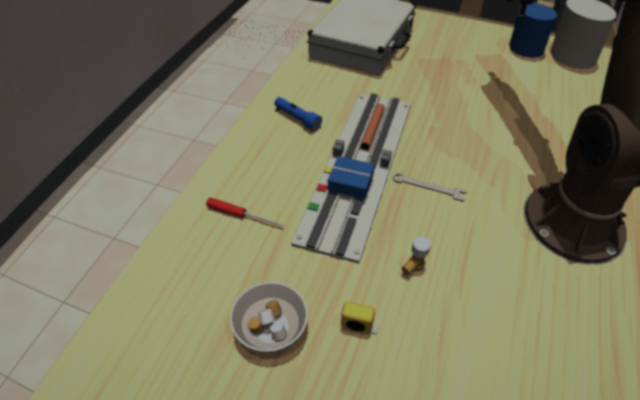

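The top view shows the red tag at about (341,188), in the middle notch. The white line is at about x=358, the pipe spans (417–495, 212), and the stop has to move left (+y). The side view agrees: the tags run yellow, red, green, with red just ahead of the stop.

```bash
cat > m.py <<'E'
from h import *
def blob(m,box):
    k=np.zeros(m.shape,np.uint8);x0,y0,x1,y1=box;k[y0:y1,x0:x1]=255
    m=cv2.bitwise_and(m,k);n,l,st,c=cv2.connectedComponentsWithStats(m)
    if n<2: return None,None
    i=1+st[1:,4].argmax();return c[i],np.argwhere(l==i)[:,::-1]
def masks(im):
    b=cv2.cvtColor(im["color"],cv2.COLOR_BGR2HSV);g=cv2.inRange
    return dict(red=g(b,(0,180,110),(7,255,255))|g(b,(174,150,90),(180,255,255)),green=g(b,(45,100,50),(80,255,255)),
     yellow=g(b,(24,170,120),(32,255,255)),blue=g(b,(100,120,40),(125,255,255)),pipe=g(b,(3,100,60),(15,215,255)))
def measure(im,boxes,pbox,sbox):
    M=masks(im);P={}
    for c in("red","green","yellow"):
        ce,px=blob(M[c],boxes)
        if ce is not None: P[c]=onplane(im,ce,18)[0];print(c,ce.round(1),len(px),P[c].round(1))
    ce,px=blob(M["pipe"],pbox)
    (cx,cy),wh,a=cv2.minAreaRect(px.astype(np.float32));box=cv2.boxPoints(((cx,cy),wh,a))
    q=onplane(im,px,34);mu=q.mean(0);v=np.linalg.svd((q-mu)[:,:2],full_matrices=False)[2][0];v*=np.sign(v[1]);s=(q-mu)[:,:2]@v
    print("pipe mean",mu.round(1),"dir",v.round(3),"ext",s.min().round(1),s.max().round(1),"ends",(mu[:2]+v*s.min()).round(1),(mu[:2]+v*s.max()).round(1))
    ce,px=blob(M["blue"],sbox);print("blue",ce,len(px))
    hull=cv2.convexHull(px.astype(np.int32));k=np.zeros(M["blue"].shape,np.uint8);cv2.fillConvexPoly(k,hull,255)
    k=cv2.erode(k,np.ones((7,7)));hsv=cv2.cvtColor(im["color"],cv2.COLOR_BGR2HSV)
    w=(k>0)&(hsv[...,1]<140)&(hsv[...,2]>90);px=np.argwhere(w)[:,::-1]
    q=onplane(im,px,62);mu=q.mean(0);l=np.linalg.svd((q-mu)[:,:2],full_matrices=False)[2][0];l*=np.sign(l[0])
    print("line",px.mean(0).round(1),len(px),mu.round(1),"dir",l.round(3),"len",np.ptp((q-mu)[:,:2]@l).round(1))
    return P,mu
E
python3 - <<'E'
from m import *
import pickle
ims=pickle.load(open("ims0.pkl","rb"))
for n,b in(("top",((262,175,400,200),(410,195,505,225),(325,185,390,245))),("side",((300,160,345,215),(355,95,390,155),(320,150,380,205)))):
    print(n);im=ims[n];P,mu=measure(im,*b)
    ax=(P["green"]-P["yellow"])[:2];print("tag spacing",np.linalg.norm(ax),ax/np.linalg.norm(ax))
C=cloud(ims["top"]);
for p in((313,189),(341,188),(368,187),(350,215),(455,212),(401,185),(404,241),(300,190),(500,240)): print(p,C[p[1],p[0]].round(1))
# jig corners
print(onplane(ims["top"],[(265,186),(518,178),(523,244),(265,253)],12).round(0))
print(onplane(ims["top"],[(281,310),(268,301),(389,262),(389,338)],20).round(0))
E
```

```text
top
red [340.2 187.9] 46 [620.1 124.8  18. ]
green [312.5 189.6] 78 [615.7 189.3  18. ]
yellow [367.8 186.9] 51 [622.6  60.2  18. ]
pipe mean [ 563.5 -138.7   34. ] dir [-0.041  0.999] ext -91.2 89.2 ends [ 567.2 -229.8] [559.8 -49.6]
blue [346.75609756 213.89634146] 820m.py:24: RuntimeWarning: Mean of empty slice.
  q=onplane(im,px,62);mu=q.mean(0);l=np.linalg.svd((q-mu)[:,:2],full_matrices=False)[2][0];l*=np.sign(l[0])
  ret = um.true_divide(
Traceback (most recent call last):
  File "m.py", line 24, in measure
    q=onplane(im,px,62);mu=q.mean(0);l=np.linalg.svd((q-mu)[:,:2],full_matrices=False)[2][0];l*=np.sign(l[0])
                                       ~~~~~~~~~~~~~~~~~~~~~~~~~~~~~~~~~~~~~~~~~~~~~~~~~~^^^
IndexError: index 0 is out of bounds for axis 0 with size 0
```

```bash
sed -i 's|ce,px=blob(M\["blue"\],sbox);print("blue",ce,len(px))|mb=cv2.morphologyEx(M["blue"],cv2.MORPH_CLOSE,np.ones((7,7)));ce,px=blob(mb,sbox);print("blue",ce.round(1),len(px))|' m.py
cat > run.py <<'E'
from m import *
import pickle
ims=pickle.load(open("ims0.pkl","rb"))
for n,b in(("top",((262,175,400,200),(410,195,505,225),(325,185,390,245))),("side",((300,160,345,215),(355,95,390,155),(320,150,380,205)))):
    print(n);im=ims[n];P,mu=measure(im,*b)
    ax=(P["green"]-P["yellow"])[:2];print("tag spacing",np.linalg.norm(ax),ax/np.linalg.norm(ax))
    ax=np.array([-.036,.9994]);print("line-red along axis",(mu-P["red"])[:2]@ax)
C=cloud(ims["top"]);
for p in((313,189),(341,188),(368,187),(350,215),(455,212),(401,185),(404,241),(300,190),(500,240)): print(p,C[p[1],p[0]].round(1))
print(onplane(ims["top"],[(265,186),(518,178),(523,244),(265,253)],12).round(0))
print(onplane(ims["top"],[(281,310),(268,301),(389,262),(389,338)],20).round(0))
E
python3 run.py
```

```text
top
red [340.2 187.9] 46 [620.1 124.8  18. ]
green [312.5 189.6] 78 [615.7 189.3  18. ]
yellow [367.8 186.9] 51 [622.6  60.2  18. ]
pipe mean [ 563.5 -138.7   34. ] dir [-0.041  0.999] ext -91.2 89.2 ends [ 567.2 -229.8] [559.8 -49.6]
blue [357.3 213.5] 1725
line [357.7 213.2] 108 [553.8  89.4  62. ] dir [0.999 0.039] len 82.9
tag spacing 129.3025271228999 [-0.05319702  0.99858404]
line-red along axis -33.007734777339884
side
red [321.6 187.5] 28 [616.2 125.   18. ]
green [312.9 206.2] 44 [614.1 189.6  18. ]
pipe mean [ 561.8 -138.4   34. ] dir [-0.049  0.999] ext -96.1 89.1 ends [ 566.5 -234.4] [557.5 -49.4]
blue [351.4 173.5] 1070
line [352.3 171. ] 140 [551.2  86.6  62. ] dir [1.    0.027] len 78.0Traceback (most recent call last):
  File "run.py", line 6, in <module>
    ax=(P["green"]-P["yellow"])[:2];print("tag spacing",np.linalg.norm(ax),ax/np.linalg.norm(ax))
                   ~^^^^^^^^^^
KeyError: 'yellow'
```

```bash
cat > to.py <<'E'
# usage: to.py x y z  -> shift/turn in tool axes to world target, tool x along jig u
import sys
from h import *
from scipy.spatial.transform import Rotation as Rn
s=read_state();R=Rn.from_quat(s["eef_rot"]).as_matrix()
u=np.array([-.042,.999,0]);
print("t",round(s["time"],2),"pos",s["position"].round(1),"F",s["contact_force"].round(1),"w",round(s["grip_width"],1),"j",s["joints"].round(2))
w=u@R
print("tx",R[:,0].round(3),"tz",R[:,2].round(3),"turn",np.arctan2(w[1],w[0]).round(3))
if len(sys.argv)>3: print("shift",((np.array(sys.argv[1:4],float)-s["position"])@R).round(1))
E
python3 to.py 557 0 120
python3 -m pendant '507 -393 90 -1.185 1;507 -393 90 -1.185 1;507 -393 90 -1.185 1;507 -393 90 -1.185 1;507 -393 90 -1.185 1' 40
python3 to.py 557 0 120
```

```text
t 0.1 pos [ 259.  -568.3  209.6] F [ 0.3 -0.6 -0.3] w 85.1 j [ 1.04  0.44  0.02  1.57 -0.01  1.13 -0.08]
tx [ 0.91   0.415 -0.   ] tz [-0.001  0.001 -1.   ] turn -1.185
shift [ 506.9 -393.4   90.1]
time: 0.52
position: [355.3, -384.1, 180.9]
eef_rot: [0.863, 0.505, -0.0, -0.0]
contact_force: [0.7, -0.2, 0.4]
grip_width: 25.6
t 0.52 pos [ 355.3 -384.1  180.9] F [ 0.7 -0.2  0.4] w 25.6 j [ 0.87  0.31 -0.18  1.85  0.07  0.99  0.14]
tx [0.49  0.872 0.   ] tz [-0.     0.001 -1.   ] turn -0.554
shift [433.6 -12.4  61.1]
```

```bash
python3 -m pendant '434 -12 61 -0.554 1;434 -12 61 -0.554 1;434 -12 61 -0.554 1;434 -12 61 -0.554 1;434 -12 61 -0.554 1'
python3 to.py 557 0 120
```

```text
time: 0.93
position: [451.1, -201.4, 152.1]
eef_rot: [0.69, 0.724, 0.0, -0.0]
contact_force: [-0.2, -1.0, 0.3]
grip_width: 0.1
t 0.93 pos [ 451.1 -201.4  152.1] F [-0.2 -1.   0.3] w 0.1 j [ 0.62  0.32 -0.38  1.94  0.15  0.92  0.21]
tx [-0.049  0.999  0.001] tz [-0.001  0.001 -1.   ] turn 0.007
shift [196.  115.6  32.2]
```

```bash
python3 -m pendant '196 116 32 0 1;196 116 32 0 1;196 116 32 0 1;196 116 32 0 1;196 116 32 0 1'
python3 to.py 557 0 42
```

```text
time: 1.35
position: [547.0, -18.8, 122.9]
eef_rot: [0.69, 0.724, -0.0, -0.001]
contact_force: [1.5, -0.9, 0.0]
grip_width: -0.1
t 1.35 pos [547.  -18.8 122.9] F [ 1.5 -0.9  0. ] w -0.1 j [ 0.25  0.44 -0.42  1.84  0.22  0.91 -0.22]
tx [-0.048  0.999  0.001] tz [-0.001  0.001 -1.   ] turn 0.006
shift [18.3 11.  80.9]
```

```bash
python3 -m pendant '18 11 20 0 1;18 11 50 0 1;18 11 80 0 1;18 11 80 0 1'
python3 to.py 557 22 42
python3 - <<'E'
from h import *
a=optics.get_image("top");b=optics.get_image("side")
cv2.imwrite("pics/c1.png",np.hstack([cv2.resize(a["color"][150:270,250:450],None,fx=2,fy=2),cv2.resize(b["color"][90:270,260:440],(360,360))[:240]]))
E
```

```text
time: 1.68
position: [553.2, -0.1, 37.8]
eef_rot: [0.689, 0.724, -0.003, -0.004]
contact_force: [-0.5, -0.2, -0.7]
grip_width: -0.2
t 1.68 pos [ 5.532e+02 -1.000e-01  3.780e+01] F [-0.5 -0.2 -0.7] w -0.2 j [ 0.18  0.56 -0.38  1.9   0.29  0.75 -0.32]
tx [-0.05   0.999  0.001] tz [-0.01  0.   -1.  ] turn 0.008
shift [21.9  4.9 -4.2]
```

View pics/c1.png

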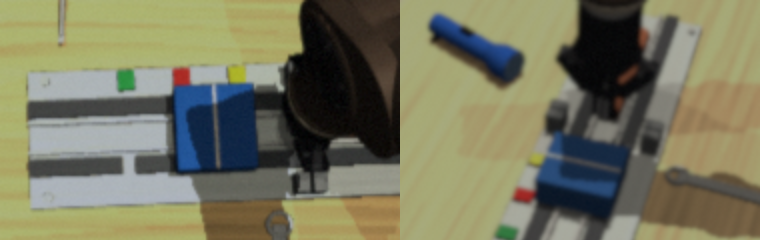

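The fingers stand in the gap between the pipe and the stop. The stop's line is at (215,125) in the crop and the red tag is to its left at (181,76).

```bash
python3 -m pendant '7 4 -3 0 1;14 4 -3 0 1;20 4 -3 0 1;26 4 -3 0 1;30 4 -3 0 1'
python3 to.py 555 55 42;python3 -m pendant '3 0 0 0 1;6 0 0 0 1;9 0 0 0 1'; python3 to.py 555 60 42
```

```text
time: 2.2
position: [558.9, 31.1, 46.4]
eef_rot: [0.689, 0.724, -0.001, -0.001]
contact_force: [0.4, -0.2, -0.8]
grip_width: -0.1
t 2.2 pos [558.9  31.1  46.4] F [ 0.4 -0.2 -0.8] w -0.1 j [ 0.12  0.55 -0.38  1.88  0.29  0.76 -0.37]
tx [-0.049  0.999  0.001] tz [-0.002  0.001 -1.   ] turn 0.007
shift [24.1 -2.7  4.4]
time: 2.45
position: [558.5, 40.4, 46.5]
eef_rot: [0.689, 0.724, -0.0, -0.001]
contact_force: [1.1, -0.5, 0.1]
grip_width: 0.0
t 2.45 pos [558.5  40.4  46.5] F [ 1.1 -0.5  0.1] w 0.0 j [ 0.11  0.55 -0.38  1.88  0.29  0.76 -0.38]
tx [-0.049  0.999  0.001] tz [-0.002  0.001 -1.   ] turn 0.007
shift [19.7 -2.5  4.5]
```

```bash
cat > line.py <<'E'
from m import *
im=optics.get_image("side"); M=masks(im)
mb=cv2.morphologyEx(M["blue"],cv2.MORPH_CLOSE,np.ones((7,7)));ce,px=blob(mb,(270,140,400,235))
k=np.zeros(mb.shape,np.uint8);cv2.fillConvexPoly(k,cv2.convexHull(px.astype(np.int32)),255);k=cv2.erode(k,np.ones((7,7)))
hsv=cv2.cvtColor(im["color"],cv2.COLOR_BGR2HSV);w=np.argwhere((k>0)&(hsv[...,1]<140)&(hsv[...,2]>90))[:,::-1]
L=onplane(im,w,62).mean(0);u=np.array([-.042,.999,0])
c,_=blob(M["red"],(300,160,345,215));r=onplane(im,c,18)[0] if c is not None else None
print("side line",len(w),L.round(1),"red",r if r is None else r.round(1),"diff vs red(616.2,125.0)",((L-[616.2,125.,0])@u).round(1))
E
python3 line.py;python3 -m pendant '3 0 3 0 1;5 0 3 0 1;5 0 3 0 1'; python3 to.py 555 60 42;python3 line.py
```

```text
side line 0 [nan nan nan] red [616.2 125.   18. ] diff vs red(616.2,125.0) nan
time: 2.75
position: [557.9, 46.6, 43.2]
eef_rot: [0.689, 0.725, -0.0, -0.002]
contact_force: [-0.2, -0.1, -0.4]
grip_width: -0.2
t 2.75 pos [557.9  46.6  43.2] F [-0.2 -0.1 -0.4] w -0.2 j [ 0.1   0.56 -0.38  1.88  0.29  0.76 -0.39]
tx [-0.05   0.999  0.002] tz [-0.003  0.002 -1.   ] turn 0.008
shift [13.5 -2.3  1.2]
side line 0 [nan nan nan] red [616.4 125.   18. ] diff vs red(616.2,125.0) nanline.py:6: RuntimeWarning: Mean of empty slice.
  L=onplane(im,w,62).mean(0);u=np.array([-.042,.999,0])
  ret = um.true_divide(
line.py:6: RuntimeWarning: Mean of empty slice.
  L=onplane(im,w,62).mean(0);u=np.array([-.042,.999,0])
  ret = um.true_divide(
```

```bash
python3 - <<'E'
from h import *
b=optics.get_image("side");a=optics.get_image("top")
cv2.imwrite("pics/c2.png",np.hstack([cv2.resize(a["color"][150:270,250:450],None,fx=2,fy=2),cv2.resize(b["color"][120:220,280:400],None,fx=3,fy=3,interpolation=cv2.INTER_CUBIC)[:240]]))
h=cv2.cvtColor(b["color"],cv2.COLOR_BGR2HSV)
print(h[150:200,350].tolist())
E
```

```text
[[0, 0, 21], [0, 0, 24], [30, 12, 22], [0, 11, 23], [60, 11, 23], [60, 11, 23], [0, 0, 24], [110, 26, 29], [110, 66, 35], [108, 98, 39], [108, 134, 38], [107, 154, 38], [106, 188, 42], [108, 170, 51], [106, 179, 60], [106, 175, 64], [107, 174, 66], [107, 167, 67], [107, 152, 67], [109, 79, 71], [111, 23, 76], [111, 25, 72], [110, 89, 69], [108, 151, 66], [107, 173, 65], [107, 167, 67], [107, 174, 66], [107, 164, 67], [107, 164, 67], [106, 180, 65], [107, 167, 67], [107, 170, 66], [107, 171, 67], [107, 164, 67], [107, 174, 63], [107, 170, 57], [106, 183, 46], [107, 191, 40], [108, 168, 41], [106, 190, 39], [107, 187, 41], [108, 172, 40], [108, 177, 39], [107, 170, 39], [110, 153, 40], [108, 81, 41], [100, 17, 45], [20, 14, 53], [30, 16, 64], [25, 20, 78]]
```

View pics/c2.png

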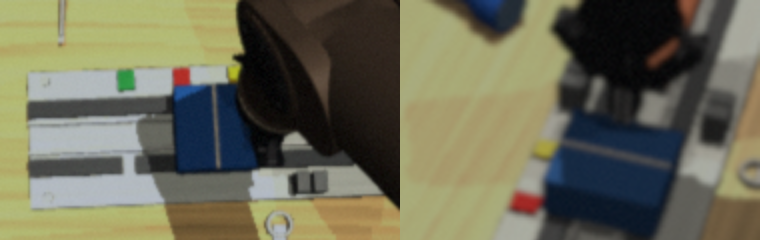

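```bash
sed -i 's/(hsv\[...,1\]<140)&(hsv\[...,2\]>90)/(hsv[...,1]<110)/; s/np.ones((7,7)));hsv/np.ones((9,9)));hsv/' line.py m.py
cat >> line.py <<'E'
im=optics.get_image("top"); M=masks(im)
mb=cv2.morphologyEx(M["blue"],cv2.MORPH_CLOSE,np.ones((7,7)));ce,px=blob(mb,(290,170,400,250))
k=np.zeros(mb.shape,np.uint8);cv2.fillConvexPoly(k,cv2.convexHull(px.astype(np.int32)),255);k=cv2.erode(k,np.ones((9,9)))
hsv=cv2.cvtColor(im["color"],cv2.COLOR_BGR2HSV);w=np.argwhere((k>0)&(hsv[...,1]<110))[:,::-1]
L=onplane(im,w,62).mean(0);c,_=blob(M["red"],(325,178,350,197));r=onplane(im,c,18)[0] if c is not None else None
print("top line",len(w),L.round(1),"red",r if r is None else r.round(1),"diff vs red(620.1,124.8)",((L-[620.1,124.8,0])@u).round(1))
E
python3 line.py; python3 - <<'E'
import pickle;from m import *
import re
ims=pickle.load(open("ims0.pkl","rb"))
src=re.sub(r'optics.get_image\("(\w+)"\)',r'ims["\1"]',open("line.py").read())
print("initial:");exec(src)
E
```

```text
side line 113 [550.8  86.7  62. ] red [616.1 124.8  18. ] diff vs red(616.2,125.0) -35.6
top line 99 [555.   89.5  62. ] red [619.9 124.5  18. ] diff vs red(620.1,124.8) -32.5
initial:
side line 104 [551.1  86.5  62. ] red [616.2 125.   18. ] diff vs red(616.2,125.0) -35.7
top line 81 [553.6  89.6  62. ] red [620.1 124.8  18. ] diff vs red(620.1,124.8) -32.3
```

```bash
python3 - <<'E'
from h import *
for n,box in(("side",(335,140,375,185)),("top",(340,190,400,236))):
    im=optics.get_image(n);C=cloud(im);x0,y0,x1,y1=box;v=im["range_z"][y0:y1,x0:x1]>0
    P=C[y0:y1,x0:x1]
    print(n)
    for r in range(0,y1-y0,4 if n=="side" else 11):
        cs=range(0,x1-x0,10) if n=="side" else range(0,x1-x0,5)
        print(y0+r,[tuple(P[r,c].round(0).astype(int).tolist()) if v[r,c] else None for c in cs])
E
python3 to.py
```

```text
side
140 [(650, -72, 2), (583, 55, 125), (563, 37, 117), (560, -54, 44)]
144 [(629, -11, 44), (581, 58, 116), (560, 45, 111), (534, 49, 123)]
148 [(625, 1, 42), (610, -39, 13), (558, 51, 104), (532, 57, 118)]
152 [(624, 4, 30), (606, -26, 11), (556, 56, 97), (555, -43, 13)]
156 [(624, 2, 14), (598, -2, 19), (555, 58, 85), (550, -27, 14)]
160 [(621, 12, 10), (579, 59, 65), (555, 56, 70), (545, -9, 17)]
164 [(597, 82, 66), (575, 70, 62), (552, 63, 64), (529, 54, 63)]
168 [(593, 94, 65), (570, 87, 66), (548, 74, 61), (525, 66, 62)]
172 [(589, 106, 63), (566, 99, 65), (544, 87, 61), (520, 83, 66)]
176 [(584, 119, 63), (561, 113, 67), (540, 100, 61), (516, 96, 66)]
180 [(579, 133, 65), (557, 124, 64), (536, 114, 62), (513, 109, 66)]
184 [(579, 132, 51), (554, 132, 60), (531, 129, 65), (509, 121, 66)]
top
190 [(615, 125, 18), (616, 113, 13), (617, 101, 8), (616, 90, 12), (616, 78, 14), (615, 67, 20), (561, 89, 277), (552, 86, 321), (533, 92, 411), (527, 89, 440), (523, 86, 460), (522, 80, 465)]
201 [(581, 128, 61), (581, 117, 62), (581, 106, 61), (581, 95, 62), (581, 84, 61), (581, 72, 60), (545, 86, 256), (540, 81, 282), (535, 77, 312), (531, 73, 336), (513, 81, 433), (509, 78, 451)]
212 [(556, 128, 63), (556, 118, 64), (556, 106, 61), (557, 95, 59), (556, 84, 62), (556, 73, 63), (556, 62, 62), (533, 71, 207), (525, 69, 258), (523, 63, 272), (521, 56, 281), (501, 70, 408)]
223 [(532, 129, 62), (532, 118, 62), (532, 107, 61), (532, 96, 62), (532, 84, 61), (532, 73, 61), (531, 63, 65), (532, 51, 60), (520, 54, 152), (517, 47, 169), (520, 34, 152), (538, -2, 14)]
234 [(508, 129, 59), (508, 118, 59), (507, 107, 62), (508, 95, 56), (508, 85, 61), (509, 73, 52), (509, 61, 49), (510, 49, 43), (514, 33, 7), (513, 22, 12), (513, 10, 11), (513, -1, 13)]
t 3.1 pos [558.2  45.9  43.5] F [-0.5  0.8 -0.4] w 0.2 j [ 0.1   0.56 -0.38  1.88  0.29  0.76 -0.39]
tx [-0.05   0.999  0.001] tz [-0.002  0.001 -1.   ] turn 0.008
```

```bash
python3 -m pendant '2 0 0 0 1;4 0 0 0 1;4 0 0 0 1'; python3 line.py; python3 -m pendant '3 0 0 0 1;5 0 0 0 1;5 0 0 0 1'; python3 to.py;python3 line.py
```

```text
time: 3.35
position: [558.0, 50.6, 43.6]
eef_rot: [0.689, 0.725, -0.0, -0.001]
contact_force: [0.5, 0.6, 0.6]
grip_width: 0.0
side line 113 [550.6  86.6  62. ] red [616.1 124.8  18. ] diff vs red(616.2,125.0) -35.6
top line 99 [554.1  89.4  62. ] red [620.1 124.8  18. ] diff vs red(620.1,124.8) -32.6
time: 3.7
position: [557.7, 56.0, 43.6]
eef_rot: [0.689, 0.725, -0.0, -0.001]
contact_force: [0.3, 0.3, 0.4]
grip_width: -0.1
t 3.7 pos [557.7  56.   43.6] F [0.3 0.3 0.4] w -0.1 j [ 0.08  0.56 -0.38  1.88  0.29  0.76 -0.41]
tx [-0.051  0.999  0.002] tz [-0.002  0.002 -1.   ] turn 0.009
side line 125 [551.4  84.5  62. ] red [616.2 125.   18. ] diff vs red(616.2,125.0) -37.8
top line 99 [552.6  89.3  62. ] red [620.1 124.6  18. ] diff vs red(620.1,124.8) -32.6
```

```bash
python3 - <<'E'
from h import *
b=optics.get_image("side");
c=cv2.convertScaleAbs(b["color"][120:220,290:400],alpha=1.8,beta=10)
cv2.imwrite("pics/c3.png",cv2.resize(c,None,fx=6,fy=6,interpolation=cv2.INTER_CUBIC))
# where would tip front project?
K=b["camera_matrix"]
for p in((558,67,44),(558,67,62),(558,45,62),(558,45,44),(558,30,62),(512,45,62),(604,45,62)):
    c=b["R"]@np.array(p,float)+b["t"];q=c[:2]/c[2];q=q*(1+b["k1"]*(q@q));print(p,(q*K[0,0]+[K[0,2],K[1,2]]).round(1))
E
```

```text
(558, 67, 44) [351.8 170.3]
(558, 67, 62) [352.1 165. ]
(558, 45, 62) [354.8 159.3]
(558, 45, 44) [354.5 164.5]
(558, 30, 62) [356.6 155.4]
(512, 45, 62) [372.6 163.8]
(604, 45, 62) [337.3 154.9]
```

View pics/c3.png

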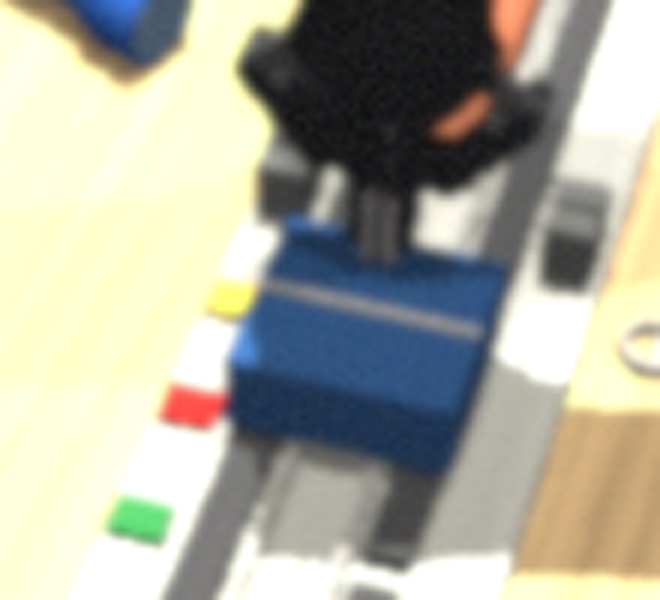

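The fingertip (near (380,262) in the crop) stands above the stop's top, not behind its end face. The true tip is therefore about 20 mm higher than the reported z of 44. I'll back off and measure the tip height itself before going lower.

```bash
python3 -m pendant '-25 0 0 0 1;-50 0 0 0 1;-54 0 0 0 1;-54 0 0 0 1'; python3 - <<'E'
from h import *
s=read_state();print(s["position"],robot.grip_point_offset,[a for a in dir(robot) if a[0]!="_"])
b=optics.get_image("side");C=cloud(b)
c=cv2.convertScaleAbs(b["color"][100:180,310:400],alpha=1.8,beta=10)
cv2.imwrite("pics/c4.png",cv2.resize(c,None,fx=7,fy=7,interpolation=cv2.INTER_CUBIC))
for r in range(126,160,2): print(r,[tuple(C[r,c].round(0).astype(int).tolist()) for c in range(352,374,3)])
E
```

```text
time: 4.18
position: [560.4, -1.5, 43.2]
eef_rot: [0.691, 0.723, -0.001, -0.001]
contact_force: [-0.4, 0.4, 0.5]
grip_width: -0.1
[560.43337902  -1.51143527  43.24452423] 18.700000000000003 ['PlanningError', 'close_job', 'grip_point_offset']
126 [(585, -6, 121), (572, 12, 139), (565, 10, 139), (593, -127, 27), (550, 11, 144), (543, 7, 143), (565, -119, 41), (532, -9, 134)]
128 [(582, 0, 120), (570, 17, 137), (564, 13, 135), (591, -121, 25), (549, 14, 140), (544, 2, 133), (540, -12, 123), (531, -7, 130)]
130 [(580, 9, 122), (572, 11, 125), (564, 13, 129), (555, 16, 134), (548, 14, 135), (546, -7, 119), (537, -2, 125), (527, 11, 139)]
132 [(581, 5, 111), (571, 11, 119), (564, 10, 121), (557, 9, 122), (549, 11, 126), (543, 5, 123), (535, 4, 124), (527, 9, 131)]
134 [(610, -100, 13), (571, 12, 114), (563, 13, 117), (555, 16, 121), (549, 7, 117), (542, 4, 116), (533, 11, 124), (527, 8, 124)]
136 [(607, -90, 15), (571, 11, 107), (564, 7, 106), (556, 11, 111), (548, 12, 114), (542, 2, 108), (532, 14, 120), (549, -95, 29)]
138 [(603, -76, 21), (572, 4, 94), (563, 10, 102), (555, 10, 104), (5
[... 662 characters left out ...]
 23), (547, -62, 14), (539, -65, 14)]
150 [(586, -25, 25), (583, -42, 12), (573, -36, 20), (567, -45, 14), (560, -51, 12), (551, -47, 18), (543, -46, 21), (537, -58, 12)]
152 [(584, -19, 23), (578, -28, 18), (572, -36, 13), (565, -38, 14), (557, -40, 15), (549, -39, 18), (540, -37, 22), (534, -45, 18)]
154 [(583, -16, 19), (575, -18, 20), (570, -28, 13), (563, -31, 13), (555, -33, 14), (547, -36, 14), (538, -31, 21), (531, -34, 21)]
156 [(581, -11, 17), (573, -11, 20), (568, -22, 12), (560, -23, 14), (553, -27, 12), (545, -27, 15), (538, -32, 13), (530, -32, 16)]
158 [(580, -8, 13), (572, -8, 16), (565, -12, 15), (557, -14, 15), (551, -22, 11), (541, -12, 23), (535, -21, 16), (526, -17, 23)]
```

View pics/c4.png

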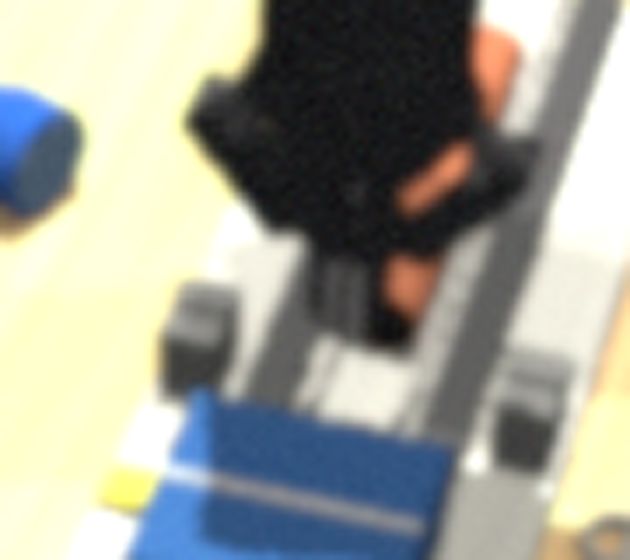

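Here the tip ends at row ~148 in front of the pipe, at about z≈70 by depth, while the pose says 43. The reported z is about 25 mm too low, so I'll descend in steps, watching the force.

```bash
python3 -m pendant '0 2 8 0 1;0 2 16 0 1;0 2 20 0 1;0 2 20 0 1'; cat > tip.py <<'E'
from h import *
s=read_state();p=s["position"]
b=optics.get_image("side");C=cloud(b)
m=(abs(C[...,0]-p[0])<13)&(abs(C[...,1]-p[1]-10)<7)&(C[...,2]>24)
print("pos",p.round(1),"F",s["contact_force"].round(1),"lowest finger z pctl",np.percentile(C[m][:,2],[0,3,10]).round(1),m.sum(), "rows",np.argwhere(m)[:,0].max())
r=np.argwhere(m)[:,0].max();
# tip z from row: front plane y=p+11
c,d=ray(b,[[int(np.argwhere(m)[np.argwhere(m)[:,0]==r][0,1]),r+.5]]);d=d[0];print("tip z by ray",(c+d*((p[1]+11-c[1])/d[1])).round(1))
E
python3 tip.py
```

```text
time: 4.57
position: [561.3, 1.5, 21.8]
eef_rot: [0.689, 0.724, -0.001, -0.002]
contact_force: [0.1, -0.7, -0.7]
grip_width: 0.2
pos [561.3   1.5  21.8] F [ 0.1 -0.7 -0.7] lowest finger z pctl [46.  50.8 58.5] 267 rows 155
tip z by ray [559.1  12.5  46.3]
```

```bash
python3 -m pendant '5 -4 5 0 1;10 -4 7 0 1;15 -4 7 0 1;15 -4 7 0 1'; python3 tip.py; python3 line.py; python3 -m pendant '5 0 0 0 1;10 0 0 0 1;15 0 0 0 1;19 0 0 0 1;19 0 0 0 1';python3 to.py; python3 line.py
```

```text
time: 4.95
position: [556.7, 18.2, 15.5]
eef_rot: [0.689, 0.725, -0.001, -0.002]
contact_force: [-0.3, 0.2, -0.1]
grip_width: -0.1
pos [556.7  18.2  15.5] F [-0.3  0.2 -0.1] lowest finger z pctl [44.6 50.3 56.3] 272 rows 160
tip z by ray [543.4  29.2  48.8]
side line 112 [550.2  86.6  62. ] red [616.2 125.   18. ] diff vs red(616.2,125.0) -35.6
top line 96 [554.5  89.5  62. ] red [620.1 124.8  18. ] diff vs red(620.1,124.8) -32.5
time: 5.52
position: [556.2, 36.0, 15.9]
eef_rot: [0.689, 0.725, -0.001, -0.002]
contact_force: [0.8, 0.1, 0.4]
grip_width: 0.1
t 5.52 pos [556.2  36.   15.9] F [0.8 0.1 0.4] w 0.1 j [ 0.1   0.59 -0.36  1.91  0.31  0.7  -0.39]
tx [-0.05   0.999  0.001] tz [-0.003  0.001 -1.   ] turn 0.009
side line 113 [549.3  90.6  62. ] red [615.7 124.7  18. ] diff vs red(616.2,125.0) -31.5
top line 98 [554.2  93.7  62. ] red [620.1 124.6  18. ] diff vs red(620.1,124.8) -28.3
```

```bash
python3 -m pendant '5 0 0 0 1;10 0 0 0 1;15 0 0 0 1;20 0 0 0 1;22 0 0 0 1';python3 to.py; python3 line.py
```

```text
time: 6.03
position: [555.2, 56.3, 15.7]
eef_rot: [0.69, 0.724, -0.001, -0.001]
contact_force: [1.2, -7.7, 0.1]
grip_width: 0.1
t 6.03 pos [555.2  56.3  15.7] F [ 1.2 -7.7  0.1] w 0.1 j [ 0.06  0.6  -0.36  1.9   0.31  0.7  -0.43]
tx [-0.049  0.999 -0.   ] tz [-0.004 -0.    -1.   ] turn 0.007
side line 113 [549.6 110.4  62. ] red [617.2 125.5  18. ] diff vs red(616.2,125.0) -11.7
top line 97 [552.1 114.   62. ] red [620.1 124.8  18. ] diff vs red(620.1,124.8) -7.9
```

```bash
python3 to.py; python3 -m pendant '2 0 0 0 1;3 0 0 0 1;3 0 0 0 1'; python3 -m pendant '1 0 0 0 1;2 0 0 0 1;2 0 0 0 1'; python3 line.py
```

```text
t 6.13 pos [555.   57.9  15.7] F [-0.2  0.1  0.2] w -0.2 j [ 0.06  0.6  -0.36  1.9   0.31  0.7  -0.43]
tx [-0.05   0.999  0.002] tz [-0.004  0.002 -1.   ] turn 0.008
time: 6.38
position: [554.8, 61.5, 15.8]
eef_rot: [0.689, 0.725, -0.001, -0.002]
contact_force: [0.5, -0.5, 0.6]
grip_width: -0.1
time: 6.63
position: [554.7, 64.2, 15.8]
eef_rot: [0.689, 0.725, -0.0, -0.002]
contact_force: [0.5, -0.4, -0.5]
grip_width: 0.1
side line 117 [549.  118.4  62. ] red [619.4 125.3  18. ] diff vs red(616.2,125.0) -3.7
top line 96 [550.7 121.   62. ] red [620.3 124.9  18. ] diff vs red(620.1,124.8) -0.9
```

```bash
for i in 1; do python3 -m pendant '1 0 0 0 1;1 0 0 0 1;1 0 0 0 1' | grep -E "position|force"; python3 line.py; done; python3 -m pendant '1 0 0 0 1;1 0 0 0 1;1 0 0 0 1' | grep -E "position|force"; python3 line.py
```

```text
position: [554.6, 64.7, 15.8]
contact_force: [0.5, -0.8, -0.7]
side line 116 [548.9 118.9  62. ] red [619.4 125.3  18. ] diff vs red(616.2,125.0) -3.3
top line 96 [551.1 121.5  62. ] red [620.1 124.8  18. ] diff vs red(620.1,124.8) -0.4
position: [554.6, 65.0, 15.7]
contact_force: [0.4, -5.5, 0.8]
side line 117 [548.8 119.2  62. ] red [619.1 125.7  18. ] diff vs red(616.2,125.0) -2.9
top line 97 [551.8 121.8  62. ] red [620.3 124.9  18. ] diff vs red(620.1,124.8) -0.1
```

```bash
python3 -m pendant '-5 0 0 0 1;-10 0 0 0 1;-12 0 0 0 1;-12 0 0 0 1' | grep -E "position|force"; python3 line.py;python3 line.py
```

```text
position: [555.2, 52.5, 15.7]
contact_force: [-0.6, -1.0, -0.0]
side line 117 [549.  118.9  62. ] red [619.1 125.7  18. ] diff vs red(616.2,125.0) -3.2
top line 94 [551.  121.6  62. ] red [620.1 124.6  18. ] diff vs red(620.1,124.8) -0.3
side line 116 [548.4 119.   62. ] red [619.2 126.   18. ] diff vs red(616.2,125.0) -3.2
top line 93 [550.7 121.5  62. ] red [620.1 124.7  18. ] diff vs red(620.1,124.8) -0.3
```

```bash
python3 -m pendant '5 0 0 0 1;9 0 0 0 1;11 0 0 0 1;11 0 0 0 1;11 0 0 0 1' | grep -E "position|force";for r in 1; do python3 -m pendant '1 0 0 0 1;1 0 0 0 1' | grep -E "position|force"; done; python3 -m pendant '1 0 0 0 1;1 0 0 0 1;1 0 0 0 1' | grep -E "position|force"; python3 line.py
```

```text
position: [554.6, 64.9, 15.8]
contact_force: [-0.8, -0.7, 0.5]
position: [554.5, 65.3, 15.8]
contact_force: [1.0, -3.0, 1.1]
position: [554.5, 65.4, 15.8]
contact_force: [0.2, -5.1, 2.5]
side line 117 [548.6 119.6  62. ] red [619.1 125.7  18. ] diff vs red(616.2,125.0) -2.6
top line 97 [552.5 122.4  62. ] red [620.1 124.7  18. ] diff vs red(620.1,124.8) 0.4
```

The force now rises with displacement like a spring (0, 3, 5 N within 0.5 mm), so the stop is held in its notch. Next I retreat, lift and go round behind the pipe.

```bash
python3 -m pendant '-25 0 0 0 1;-50 0 0 0 1;-50 0 -40 0 1;-50 0 -80 0 1;-50 0 -80 0 1' | grep -E "position|force"; python3 line.py; python3 to.py 569 -265 95
```

```text
position: [561.5, 16.8, 102.3]
contact_force: [1.9, 0.8, -0.0]
side line 118 [548.8 119.   62. ] red [619.2 126.   18. ] diff vs red(616.2,125.0) -3.2
top line 96 [550.7 121.6  62. ] red [620.3 124.9  18. ] diff vs red(620.1,124.8) -0.3
t 9.42 pos [558.7  16.3  97.5] F [-0.5  0.4 -0.4] w 0.1 j [ 0.17  0.49 -0.41  1.84  0.25  0.86 -0.3 ]
tx [-0.05   0.999  0.002] tz [-0.     0.002 -1.   ] turn 0.008
shift [-281.4   -3.8    2.1]
```

```bash
python3 -m pendant '-40 -4 2 0 1;-80 -4 2 0 1;-120 -4 2 0 1;-160 -4 2 0 1;-200 -4 2 0 1' | grep -E "position|force"; python3 to.py 569 -265 95
```

```text
position: [563.8, -184.6, 93.9]
contact_force: [1.1, -0.1, -0.3]
t 9.83 pos [ 563.8 -184.6   93.9] F [ 1.1 -0.1 -0.3] w -0.1 j [ 0.49  0.54 -0.38  1.76  0.24  0.9   0.06]
tx [-0.051  0.999  0.003] tz [-0.002  0.003 -1.   ] turn 0.009
shift [-80.5   1.   -1.4]
```

```bash
python3 -m pendant '-40 0 0 0 1;-70 0 0 0 1;-80 0 0 0 1;-80 0 0 0 1' | grep -E "position|force"; python3 to.py 569 -265 40
```

```text
position: [566.5, -268.1, 91.8]
contact_force: [-0.7, 0.4, 0.5]
t 10.17 pos [ 566.5 -268.1   91.8] F [-0.7  0.4  0.5] w 0.0 j [ 0.6   0.58 -0.36  1.67  0.24  0.94  0.19]
tx [-0.046  0.999  0.002] tz [-0.004  0.002 -1.   ] turn 0.004
shift [ 2.8  2.9 51.8]
```

```bash
python3 -m pendant '0 3 25 0 1;0 3 50 0 1;0 3 72 0 1;0 3 72 0 1;0 3 72 0 1' | grep -E "position|force"; python3 tip.py; python3 - <<'E'
from h import *
b=optics.get_image("side");C=cloud(b);s=read_state()
c=cv2.convertScaleAbs(b["color"][60:170,320:430],alpha=1.5,beta=10)
cv2.imwrite("pics/c5.png",cv2.resize(c,None,fx=5,fy=5,interpolation=cv2.INTER_CUBIC))
E
```

```text
position: [568.3, -265.0, 18.6]
contact_force: [0.5, -0.5, 0.5]
pos [ 568.3 -265.    18.6] F [ 0.5 -0.5  0.5] lowest finger z pctl [40.1 47.6 56.5] 233 rows 98
tip z by ray [ 565.5 -254.    41. ]
```

View pics/c5.png

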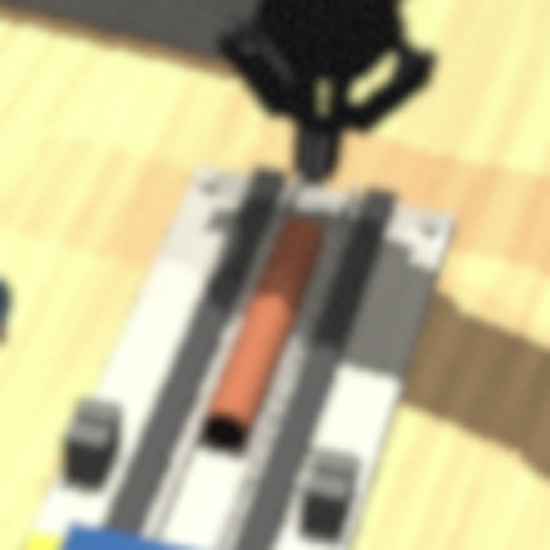

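The tip is over the channel behind the pipe, in line with it. I'll lower it and push the pipe slowly.

```bash
python3 -m pendant '0 0 7 0 1;0 0 15 0 1;0 0 15 0 1;0 0 15 0 1' | grep -E "position|force"; python3 tip.py; python3 -m pendant '6 0 0 0 1;12 0 0 0 1;18 0 0 0 1;24 0 0 0 1;28 0 0 0 1' | grep -E "position|force"; python3 to.py 563.5 -120 3
```

```text
position: [569.8, -266.4, 5.6]
contact_force: [0.0, -0.2, 0.1]
pos [ 569.8 -266.4    5.6] F [ 0.  -0.2  0.1] lowest finger z pctl [29.8 33.9 41.8] 211 rows 101
tip z by ray [ 570.8 -255.4   27.8]
position: [568.8, -237.2, 6.1]
contact_force: [0.5, -1.3, -0.4]
t 11.48 pos [ 568.8 -237.2    6.1] F [ 0.5 -1.3 -0.4] w 0.0 j [ 0.53  0.67 -0.33  1.76  0.3   0.76  0.1 ]
tx [-0.049  0.999  0.003] tz [-0.003  0.003 -1.   ] turn 0.007
shift [117.3   0.4   3.5]
```

```bash
python3 -m pendant '8 0 1 0 1;16 0 2 0 1;24 0 2 0 1;32 0 2 0 1;40 0 2 0 1' | grep -E "position|force"; python3 -m pendant '8 0 1 0 1;16 0 1 0 1;24 0 1 0 1;32 0 1 0 1;40 0 1 0 1' | grep -E "position|force";python3 to.py 563.5 -120 3
python3 - <<'E'
from m import *
im=optics.get_image("side");M=masks(im);ce,px=blob(M["pipe"],(335,95,390,165))
q=onplane(im,px,34);print("pipe y",q[:,1].min(),q[:,1].max(),len(px))
im=optics.get_image("side");cv2.imwrite("pics/c6.png",cv2.resize(cv2.convertScaleAbs(im["color"][90:210,300:420],alpha=1.5,beta=10),None,fx=4,fy=4,interpolation=cv2.INTER_CUBIC))
E
```

```text
position: [566.7, -196.1, 4.2]
contact_force: [0.8, -0.2, -0.0]
position: [564.6, -155.3, 3.2]
contact_force: [0.3, -0.9, -0.3]
t 12.32 pos [ 564.6 -155.3    3.2] F [ 0.3 -0.9 -0.3] w 0.2 j [ 0.41  0.64 -0.33  1.84  0.3   0.71 -0.04]
tx [-0.049  0.999  0.003] tz [-0.003  0.003 -1.   ] turn 0.007
shift [35.3  0.7  0.3]
pipe y -145.44561087549596 33.38880371564653 404
```

View pics/c6.png

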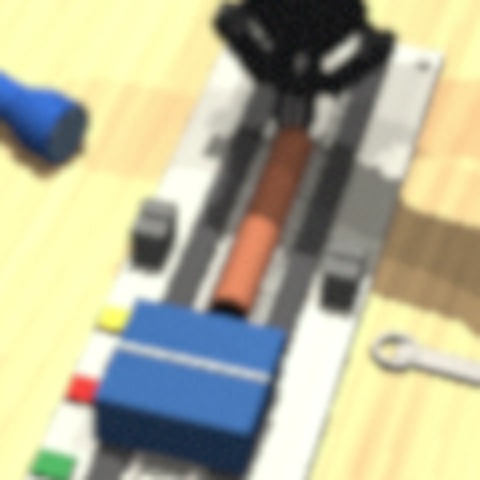

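The pipe is in the channel with its front about 40 mm from the stop, and the stop is still level with the red tag. I'll push on, then creep the last few millimetres.

```bash
python3 -m pendant '8 0 0 0 1;16 0 0 0 1;24 0 0 0 1;30 0 0 0 1;34 0 0 0 1' | grep -E "position|force"; for r in 1; do python3 -m pendant '1 0 0 0 1;2 0 0 0 1;2 0 0 0 1' | grep -E "position|force"; done; python3 -m pendant '1 0 0 0 1;2 0 0 0 1;2 0 0 0 1' | grep -E "position|force"
```

```text
position: [563.0, -118.5, 3.5]
contact_force: [-1.2, 0.2, -1.1]
position: [562.9, -116.4, 3.5]
contact_force: [-0.1, -0.5, -0.1]
position: [562.8, -114.9, 3.5]
contact_force: [-0.8, -2.2, -0.3]
```

```bash
python3 -m pendant '1 0 0 0 1;1 0 0 0 1;1 0 0 0 1' | grep -E "position|force"; python3 to.py; python3 line.py
```

```text
position: [562.7, -114.9, 3.6]
contact_force: [0.8, -4.7, -0.7]
t 13.58 pos [ 562.7 -114.9    3.6] F [ 0.8 -4.7 -0.7] w 0.2 j [ 0.34  0.63 -0.33  1.87  0.29  0.69 -0.11]
tx [-0.051  0.999  0.003] tz [-0.003  0.003 -1.   ] turn 0.009
side line 108 [549.1 119.   62. ] red [619.1 125.7  18. ] diff vs red(616.2,125.0) -3.2
top line 80 [552.1 121.9  62. ] red [620.1 124.8  18. ] diff vs red(620.1,124.8) 0.0
```

The tool stopped at -114.9 while the force rose to 4.7 N, so the pipe is against the stop. I'll back off straight, lift and check.

```bash
python3 -m pendant '-2 0 0 0 1;-10 0 0 0 1;-25 0 0 0 1;-30 0 -40 0 1;-30 0 -80 0 1' | grep -E "position|force"; python3 -m pendant '-100 0 -40 0 1;-100 0 -40 0 1;-140 0 -40 0 1;-140 0 -40 0 1;-140 0 -40 0 1' | grep -E "position|force"; python3 line.py
python3 - <<'E'
from m import *
im=optics.get_image("top");M=masks(im);ce,px=blob(M["pipe"],(370,195,505,225))
q=onplane(im,px,34);print("pipe top y",q[:,1].min(),q[:,1].max(),len(px))
b=optics.get_image("side")
cv2.imwrite("pics/c7.png",np.hstack([cv2.resize(im["color"][150:270,250:450],None,fx=2,fy=2),cv2.resize(b["color"][110:210,290:390],None,fx=4,fy=4,interpolation=cv2.INTER_CUBIC)[:240]]))
cv2.imwrite("pics/top_end.png",im["color"])
E
python3 to.py
```

```text
position: [562.2, -146.6, 82.1]
contact_force: [1.6, -0.8, 1.3]
position: [568.4, -294.8, 122.0]
contact_force: [-0.8, -0.7, 0.3]
side line 108 [548.7 119.   62. ] red [619.2 126.   18. ] diff vs red(616.2,125.0) -3.1
top line 81 [552.1 121.9  62. ] red [620.1 124.8  18. ] diff vs red(620.1,124.8) -0.0
pipe top y -104.03528917230119 58.7993313404524 820
t 14.72 pos [ 569.6 -284.7  121. ] F [ 0.  -0.2 -0.4] w -0.0 j [ 0.62  0.57 -0.35  1.61  0.22  1.01  0.24]
tx [-0.051  0.999  0.007] tz [-0.009  0.006 -1.   ] turn 0.009
```

View pics/c7.png

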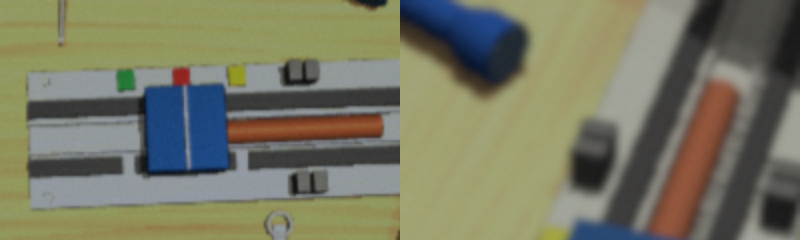

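The final picture shows the white line in line with the red tag. The pipe is straight in the channel and reaches the stop's face, and the arm is clear.

```bash
python3 -c "
from plant import robot,read_state
print(robot.close_job(), read_state()['time'])"
```

```text
the job is handed in; nothing more can be done
the job is handed in; nothing more can be done
```

I pushed the blue stop about 30 mm along the rail into the red tag's notch. I then slid the copper pipe about 126 mm along its channel until it met the stop, and handed the job in at about 15 s. No verdict was reported.

**Stop in the notch:** Pushing on it gave a spring-like 0, 3 and 5 N within 0.5 mm, and it returned to the same place when released. It stayed there after the pipe touched it. The two cameras disagree by about 3 mm on the line against the red tag: 0.0 mm from the top, -3.1 mm from the side. The mean, about -1.5 mm, is within the 3 mm limit, but the side reading alone would be just outside it. I relied on the spring-like force.

**Pipe against the stop:** The tool stopped moving while the force rose to 4.7 N. From the top view, the pipe's front works out about 0.6 mm from the stop's face; I got this from the rear end, because the stop hides the front. The pipe lies straight in its channel. The arm ended clear, with no contact force beyond the sensor's noise.

**Problem on the way:** The fingertips were really about 22–25 mm higher than the reported TCP. My first push therefore passed over the top of the stop without moving it. I corrected this from the camera depth readings.

**Not measured:** I did not measure the other objects again at the end. The tool's path stayed clear of them, and I felt no unexpected contact.

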